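# Prop the parts case's lid on its stay

## Robot

A 7-joint arm with a two-finger parallel gripper is mounted at the origin on the work surface; the furniture and walls round the work are solid. World frame = base frame: x ahead of the robot, y to its left, z up, the work surface at z = 0. Lengths are in m, angles in rad, forces in N, time in s.
With the tool pointing down it reaches from about 0.4 to 0.85 m from the base axis. Payload 10.4 kg.
Tool frame: the origin (TCP) lies midway between the tips of the shut fingers; the grasp point (between the pads) lies 19 mm behind it; z points along the fingers, x is the direction in which the jaws open and shut, and the axes are right-handed (so a half turn about z gives the same grasp; the last joint's range is limited). The gripper opens to 85 mm and grips with 20 to 120 N. Pads are 22 mm wide; open, the fingers measure 114 mm over their backs; the gripper's body (76 mm by 85 mm) begins 54 mm behind the grasp point. The pads swing forward as they close: fully open they stand 13 mm farther back than shut.
Start: joints at [-1.22, 0.332, -0.065, 1.46, 0.022, 1.35, -0.088], TCP at [0.228, 0.582, 0.231] pointing down, gripper open.
Joint ranges: [-2.6, 2.6], [-0.5, 2.12], [-1.47, 1.34], [0.16, 2.42], [-1.27, 4.41], [0.06, 2.06], [-2.6, 2.6]. Speed limits (rad/s): [2.22, 2.22, 2.79, 2.79, 3.14, 3.14, 3.14].

## Interface

Orientations are given as a unit quaternion [x, y, z, w].
In Python, from workcell import manip, cams gives the robot as it stands.
- The arm moves only by the tool move_arm, never from a script. Its argument "moves" is a list of rows, each a list of 7 numbers: the turn, a rotation vector about the tool's x, y, z in degrees, then the shift along the tool's x, y, z in m, then the finger opening in m, from 0 to 0.0854. A call has 1 to 10 rows; each row is the pose to reach, as a shift and turn from the pose commanded when the call began, along the tool's axes at that moment; what a row does not reach only later rows make up. A row lasts 1/10 s, in which the tool goes at most 50 mm and 8.59 degrees, less where a joint would pass 70% of its speed; a pose out of reach is approached as far as the arm can. A call with a gripper value outside its range is refused whole. The fingers move at their own pace and stop on an object; "grip_force" is the grip in N (left out, the last holds). Time passes only in rows, so rows that repeat a pose let the fingers close. It gives the time, the measured TCP pose, the force and the opening at its end, in the units of the state.
- manip.get_obs(): the state, without advancing time (a new reading comes with each control period).
- cams.camera(name): name is "scene" or "top" or "wrist"; returns the picture (400x640x3 uint8, red, green, blue); there is no depth.
- cams.camera_params(name): a dict with "fx", "fy", "cx", "cy" (pixels), "dist_coeffs" ([k1, k2, p1, p2, k3] as OpenCV has them; the pictures are not rectified), "xyz" and "rotation" of the camera in the world. Camera axes: x right, y up, looking along -z (the intrinsics and any distortion apply to the point x, -y, -z); pixel columns grow to the right and rows downward; lengths in m; the calibration is good to about 2 mm. A picture is of the moment at which its call begins: read the wrist's pose just before it. camera_params takes no time and is no camera call; for the wrist camera it gives the pose at the moment of the call.
- manip.hand_in(): hands the job in, once; it reports no verdict.
The state is a dict: "clock": time; "joint_pos": joint angles; "joint_velocities": joint speeds; "tau": joint torques, N m; "position": TCP position; "ee_rot": TCP orientation; "ft_force": force on the tool from outside, world axes, zero at the start; "torque": the same for the moment, N m; "grip_width": opening from 0.0 (shut) to 1.0 (fully open).
Only numpy, scipy, OpenCV 4.12 (cv2) and the standard library are available. Lean on these libraries where they do the work, as an engineer would, in place of code of your own. Each camera call takes 0.05 s, during which the arm holds its last target. There are 200 camera calls.

## Task

The lid of the blue parts case is thrown wide open. Flip the red-tipped stay inside the case all the way up to its stop, just past upright, then bring the lid down towards you until it rests on the stay, so that the case is left propped half open and the stay carries the lid. Do not let the lid go down past the stay towards shut at any time.

Things in the scene. Friction and masses are not known exactly. Their poses are not given: they have to be found in the camera images.
- case: Blue open case, fixed, 170 (x) x 250 (y) x 70 mm high. Origin: centre of its underside; x points to the hinged far side, z up. Lid hinge line: along y through x=+85, z=+70 mm. Stay pivot line: along x through y=+90, z=+58, stay at x=-10 mm. A 6 mm cross wall under the stay (top z=48) parts a 64 mm front bay from an 84 mm rear bay, both empty beside the stay's red end.
- lid (a joint): Angle of the blue lid (170 x 250 x 10 mm, 0.5 kg; its underside passes through the hinge line). 0 shut, lying to case -x; grows as it opens; pi/2 upright; stop at 1.80. It starts near upright, held there by hinge friction; below about 1.1 rad it sinks slowly by itself (damped soft-close hinge). It rests on the fully raised stay at about 0.82 rad.
- lid_knob (a point): Grip point on the lid's yellow knob, a 16 mm round rod standing 38 mm out from the middle of the lid's free edge, in line with the lid (it points up when the lid is upright). The point is on the rod's axis, 26 mm out from the edge: 196 mm from the hinge line along the lid and 5 mm outward of its underside.
- stay (a joint): Angle of the stay, a bar 110 mm long: 10 x 10 mm aluminium, its last 50 mm a red round sleeve 16 mm in diameter. 0 lying level, from the pivot to case -y; grows as the free end swings up and over to +y; pi/2 upright; stop at 1.68, just past upright. A snug rivet (0.05 N m) keeps it where it is left. It starts lying or a little raised (up to 0.35).
- stay_grip (a point): Grip point on the axis of the stay's red sleeve, 85 mm from the pivot (25 mm short of its end). Moves with the stay.

How it is judged:
On the way:
1. the stay is flipped up to its stop (within 16 degrees) while the lid is still above it (value of joint stay above 1.4 rad and value of joint lid above 0.92 rad), for 0.2 s.
At the end, for the whole second after the job is handed in: The stay stands within 16 degrees of its stop (joint above 1.4 rad) and the lid rests on it, still, between 0.71 and 0.92 rad open (value of joint stay above 1.4 rad and value of joint lid between 0.71 and 0.92 rad and velocity of joint lid between -0.05 and 0.05 rad/s); the robot touches nothing.
It fails at once if the lid drops past the stay towards shut (below 0.55 rad) (value of joint lid below 0.55 rad).
It also fails if it takes over 51 s, if anything falls off the work surface, if the arm or the gripper's body presses on something with over 40 N, if the wrist force passes 120 N, or if a joint passes its speed limit or range.

## Working session

There is one attempt and no reset: what is moved stays moved. The work goes in short steps, Python scripts to look and compute and a tool call to move; the robot and the scene stay as the last step left them, time stands still between calls to the robot, and variables do not carry over. Pictures are saved under pics/ and viewed, about 8 in all and at most 12, crops included, and the job is handed in when it is done.

Besides the shell and the picture viewer there is one more tool, called after "Request:" as name([rows], argument=value, ...), one row to a line, values as JSON. move_arm: Moves the arm, as the interface text tells. Its arguments: {"type":"object","properties":{"moves":{"type":"array","items":{"type":"array","items":{"type":"number"}}},"grip_force":{"type":"number"}},"required":["moves"]}

```bash
mkdir -p pics; ls; python3 - <<'E'
from workcell import manip,cams
import cv2,numpy as np
o=manip.get_obs(); print({k:np.round(v,3) for k,v in o.items()})
for n in ["scene","top"]:
    cv2.imwrite(f"pics/{n}0.png",cams.camera(n)[:,:,::-1]); p=cams.camera_params(n); print(n,p)
E
```

```text
pics
{'clock': np.float64(0.0), 'joint_pos': array([-1.22 ,  0.333, -0.065,  1.461,  0.022,  1.35 , -0.088]), 'joint_velocities': array([-0.001, -0.001, -0.002,  0.001,  0.001, -0.001,  0.001]), 'tau': array([ 0.0000e+00, -6.2545e+01,  4.9000e-02, -3.9161e+01,  1.6000e-02,
        1.0000e-02,  0.0000e+00]), 'position': array([0.228, 0.581, 0.23 ]), 'ee_rot': array([ 0.826,  0.563, -0.001,  0.   ]), 'ft_force': array([0.181, 0.53 , 0.218]), 'torque': array([-0.014,  0.   , -0.012]), 'grip_width': np.float64(1.001)}
scene {'fx': 507.6568192053946, 'fy': 507.6568192053946, 'cx': 316.4643210235222, 'cy': 197.7376191634008, 'dist_coeffs': array([0.04032529, 0.        , 0.        , 0.        , 0.        ]), 'xyz': array([-0.04469368, -0.25367316,  0.62307646]), 'rotation': array([ 0.37235334, -0.20314081, -0.44678087,  0.7877015 ])}
top {'fx': 417.84574041847077, 'fy': 417.84574041847077, 'cx': 320.1937397759246, 'cy': 198.47526242311721, 'dist_coeffs': array([-0.03914458,  0.        ,  0.        ,  0.        ,  0.        ]), 'xyz': array([0.46952639, 0.09317656, 0.93111978]), 'rotation': array([ 0.02124887, -0.02648367, -0.69868732,  0.71462097])}
```

View pics/scene0.png

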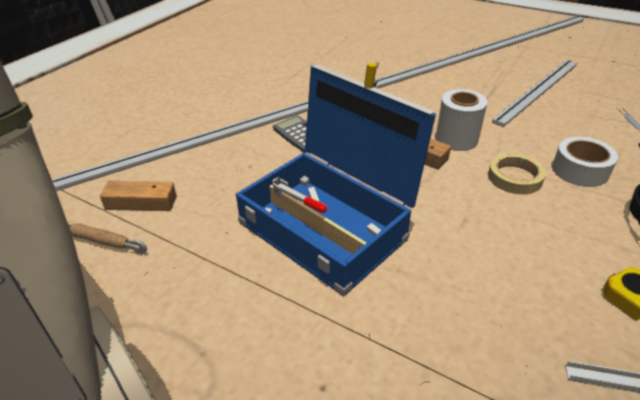

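View pics/top0.png

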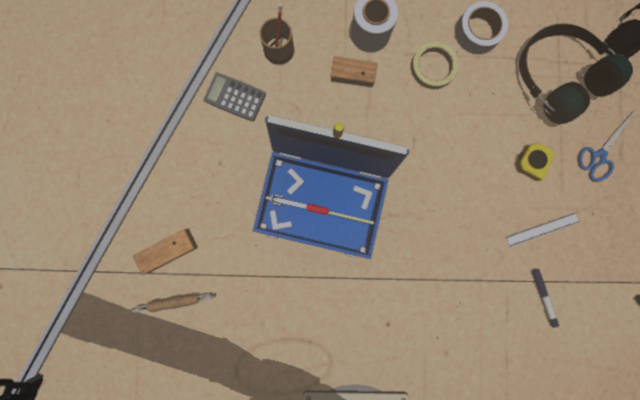

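```bash
python3 - <<'E'
import cv2,numpy as np
a=cv2.imread("pics/scene0.png")[50:300,225:445];b=cv2.imread("pics/top0.png")[105:265,245:415]
a=cv2.resize(a,None,fx=2.4,fy=2.4,interpolation=cv2.INTER_CUBIC)
cv2.imwrite("pics/a.png",a)
cv2.imwrite("pics/b.png",cv2.resize(b,None,fx=3.5,fy=3.5,interpolation=cv2.INTER_CUBIC))
E
```

```text
(no output)
```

View pics/a.png

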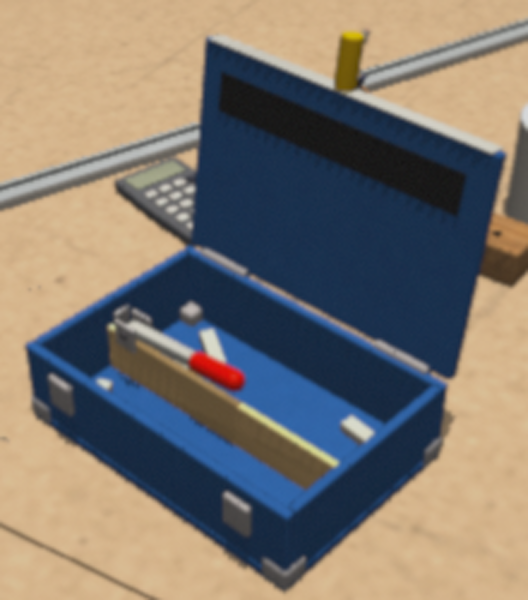

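View pics/b.png

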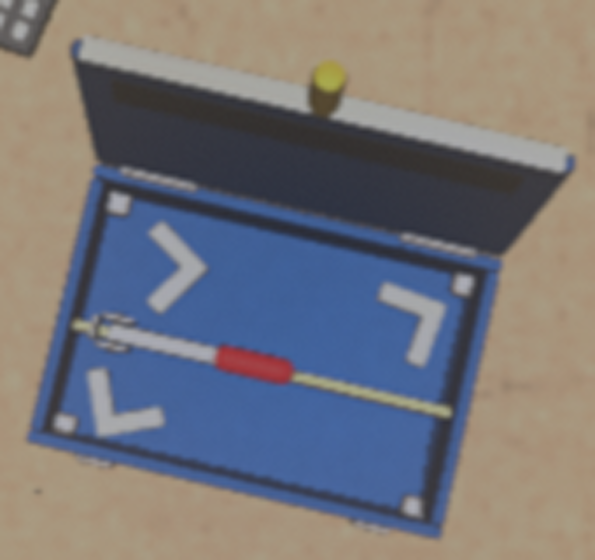

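```bash
cat > h.py <<'E'
import numpy as np,cv2
from scipy.spatial.transform import Rotation as R
from scipy.optimize import least_squares
def proj(P,p):
    Q=R.from_quat(p["rotation"]).inv().apply(np.atleast_2d(P)-p["xyz"])*[1,-1,-1]
    K=np.array([[p["fx"],0,p["cx"]],[0,p["fy"],p["cy"]],[0,0,1]])
    return cv2.projectPoints(Q,np.zeros(3),np.zeros(3),K,np.array(p["dist_coeffs"]))[0][:,0]
def lidpt(th,r,y,o): return np.array([.085-r*np.cos(th)+o*np.sin(th),y,.07+r*np.sin(th)+o*np.cos(th)])
def staypt(s,r,o=0): return np.array([-.01,.09-r*np.cos(s),.058+r*np.sin(s)])
def world(v,P): return R.from_euler("z",v[2]).apply(P)+[v[0],v[1],0]
def pts(v):
    c=[(-.085,.125,.07),(-.085,-.125,.07),(.085,-.125,.07),(.085,.125,.07)]
    c+=[lidpt(v[3],.17,.125,0),lidpt(v[3],.17,-.125,0),lidpt(v[3],.208,0,.005),staypt(v[4],.11)]
    return world(v,np.array(c))
E
python3 - <<'E'
from h import *
from workcell import cams
S=(np.array([(30,345),(290,512),(445,385),(192,250),(208,43),(499,159),(351,36),(238,378)])+.5)/2.4-.5+[225,50]
T=(np.array([(28,440),(440,535),(498,262),(98,168),(79,62),(567,174),(330,75),(291,371)])+.5)/3.5-.5+[245,105]
ps,pt=cams.camera_params("scene"),cams.camera_params("top")
f=lambda v:np.r_[proj(pts(v),ps)-S,proj(pts(v),pt)-T].ravel()
r=least_squares(f,[.47,.1,0,1.5,.2],loss="soft_l1")
print(r.x.round(4)); print(f(r.x).reshape(-1,2).round(1))
np.save("v.npy",r.x)
v=r.x
print("knob",world(v,lidpt(v[3],.196,0,.005)),"stay",world(v,staypt(v[4],.085)),"piv",world(v,staypt(0,0)))
E
```

```text
[ 0.5154  0.0852 -0.2115  1.6978  0.1489]
[[-2.9 -0.4]
 [-1.6  3. ]
 [ 1.5 -0.5]
 [-1.3 -2.4]
 [-2.1 -2.7]
 [ 0.2 -0.7]
 [ 0.2 -0.6]
 [ 1.2 -0.2]
 [-0.2  0.2]
 [ 0.5  1.4]
 [ 2.2 -0.8]
 [-0.4 -1.7]
 [-2.6 -1.8]
 [ 2.7  0.4]
 [ 0.5  0.7]
 [ 1.2  0.6]]
knob [0.62763698 0.06105407 0.26378724] stay [0.50687402 0.09306028 0.07061139] piv [0.52452088 0.1752463  0.058     ]
```

```bash
python3 - <<'E'
from h import *
from workcell import cams
S=(np.array([(30,345),(290,512),(445,385),(192,250),(208,43),(499,159),(351,36),(238,378)])+.5)/2.4-.5+[225,50]
T=(np.array([(28,440),(440,535),(498,262),(98,168),(79,62),(567,174),(330,75),(291,371)])+.5)/3.5-.5+[245,105]
ps,pt=cams.camera_params("scene"),cams.camera_params("top")
def P(v):
    q=pts(v); q[4:6]=world(v,np.array([lidpt(v[3],.17,v[5],0),lidpt(v[3],.17,-v[5],0)])); return q
f=lambda v:np.r_[proj(P(v)+v[6:9],ps)-S,proj(P(v),pt)-T,].ravel()
g=lambda v:np.r_[f(v),v[6:9]/.002]
r=least_squares(g,[.47,.1,0,1.5,.2,.125,0,0,0],loss="soft_l1")
print(r.x.round(4)); print(f(r.x).reshape(-1,2).round(1))
v=r.x;np.save("v.npy",v[:5])
print("knob",world(v,lidpt(v[3],.196,0,.005)),"stay",world(v,staypt(v[4],.085)),"piv",world(v,staypt(0,0)))
E
```

```text
[ 5.1570e-01  8.5500e-02 -2.1020e-01  1.6946e+00  1.6090e-01  1.2120e-01
  1.2000e-03 -1.1000e-03 -2.2000e-03]
[[-1.9  0.3]
 [-0.6  3.5]
 [ 2.2  0.1]
 [-0.7 -1.7]
 [-0.  -1. ]
 [-1.6 -0.6]
 [ 0.6  0.5]
 [ 2.  -0.2]
 [-0.4  0.1]
 [ 0.4  1.2]
 [ 2.  -1.1]
 [-0.7 -1.8]
 [-0.7 -1.2]
 [ 0.1 -0.1]
 [ 0.1  0.8]
 [ 0.9  0.4]]
knob [0.62740019 0.06171433 0.26388226] stay [0.50724047 0.09359035 0.07161929] piv [0.52474984 0.17564483 0.058     ]
```

```bash
cat >> h.py <<'E'
from workcell import manip,cams
v=np.load("v.npy")
def rows(targets):  # list of (TCP world pos, Rotation)
    o=manip.get_obs(); R0=R.from_quat(o["ee_rot"]); p0=o["position"]
    for p,Rt in targets:
        print((R0.inv()*Rt).as_rotvec(degrees=True).round(1).tolist(), R0.inv().apply(p-p0).round(4).tolist())
def tool(jaw,tilt=0,axis=None):
    """tool down, x along world yaw jaw (deg); then tilted tilt deg about case axis"""
    Rt=R.from_euler("z",jaw,degrees=True)*R.from_euler("x",180,degrees=True)
    if tilt: Rt=R.from_rotvec(R.from_euler("z",v[2]).apply(axis)*np.radians(tilt))*Rt
    return Rt
yaw=np.degrees(v[2])
def tcp(P,Rt,back=0): return world(v,P)+Rt.apply([0,0,.019-back])
E
python3 - <<'E'
from h import *
Rt=tool(yaw); g=tcp(staypt(v[4],.085),Rt)
rows([(g+[0,0,.12],Rt),(g,Rt)])
E
```

```text
[0.1, 0.1, 80.6] [-0.3522, 0.438, 0.0585]
[0.1, 0.1, 80.6] [-0.3521, 0.438, 0.1785]
```

Request:
move_arm([
  [0, 0, 80.6, -0.352, 0.438, 0.03, 0.085],
  [0, 0, 80.6, -0.352, 0.438, 0.03, 0.085],
  [0, 0, 80.6, -0.352, 0.438, 0.03, 0.085],
  [0, 0, 80.6, -0.352, 0.438, 0.03, 0.085],
  [0, 0, 80.6, -0.352, 0.438, 0.03, 0.085],
  [0, 0, 80.6, -0.352, 0.438, 0.03, 0.085],
  [0, 0, 80.6, -0.352, 0.438, 0.03, 0.085],
  [0, 0, 80.6, -0.352, 0.438, 0.03, 0.085],
  [0, 0, 80.6, -0.352, 0.438, 0.03, 0.085],
  [0, 0, 80.6, -0.352, 0.438, 0.03, 0.085],
], grip_force=30)

```text
clock: 1.1
position: [0.4768, 0.1466, 0.2045]
ee_rot: [0.994, -0.107, 0.0, -0.0]
ft_force: [1.6, 0.9, -0.2]
grip_width: 0.995
```

```bash
python3 - <<'E'
from h import *
Rt=tool(yaw); g=tcp(staypt(v[4],.085),Rt)
rows([(g+[0,0,.10],Rt),(g,Rt)]);print(manip.get_obs()["joint_pos"].round(2))
E
```

```text
[-0.0, 0.0, -0.3] [0.0411, 0.0453, 0.0519]
[-0.0, 0.0, -0.3] [0.0411, 0.0454, 0.1519]
[-0.76  0.06  0.39  1.84 -0.02  1.24 -0.58]
```

Request:
move_arm([
  [0, 0, 0, 0.041, 0.045, 0.052, 0.085],
  [0, 0, 0, 0.041, 0.045, 0.052, 0.085],
  [0, 0, 0, 0.041, 0.045, 0.052, 0.085],
  [0, 0, 0, 0.041, 0.045, 0.052, 0.085],
])

```text
clock: 1.5
position: [0.5067, 0.096, 0.1523]
ee_rot: [0.994, -0.105, -0.001, 0.0]
ft_force: [0.8, 0.2, 0.0]
grip_width: 0.995
```

```bash
python3 - <<'E'
from h import *
Rt=tool(yaw); g=tcp(staypt(v[4],.085),Rt)
rows([(g,Rt)])
p=cams.camera_params("wrist"); im=cams.camera("wrist")[:,:,::-1].copy()
print(proj(pts(v),p).round(0).tolist())
for q in [(g+Rt.apply([0,0,-.019])),world(v,staypt(v[4],.06)),world(v,staypt(v[4],.11))]:
    x=proj(q,p)[0]; print(x); cv2.circle(im,(int(x[0]),int(x[1])),3,(0,255,0),1)
cv2.imwrite("pics/w1.png",im)
E
```

```text
[0.0, 0.1, -0.0] [0.0011, 0.0022, 0.0997]
[[213.0, 47.0], [244.0, 344.0], [425.0, 344.0], [465.0, 47.0], [1091.0, -132.0], [605.0, 650.0], [1066.0, 667.0], [324.0, 244.0]]
[323.86359444 213.40400006]
[323.86985572 181.87640385]
[323.85701182 243.87632519]
```

View pics/w1.png

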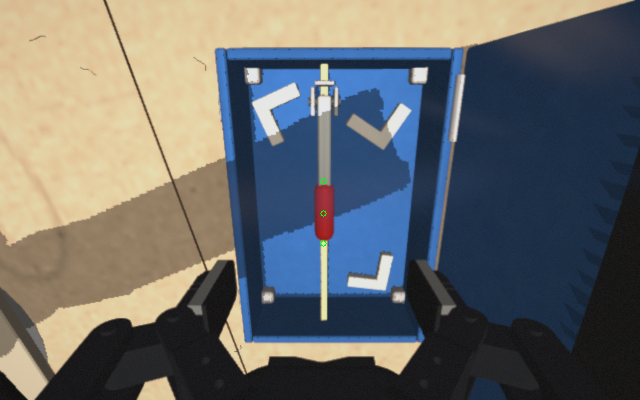

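Request:
move_arm([
  [0, 0, 0, 0.001, 0.002, 0.05, 0.07],
  [0, 0, 0, 0.001, 0.002, 0.085, 0.06],
  [0, 0, 0, 0.001, 0.002, 0.1, 0.06],
  [0, 0, 0, 0.001, 0.002, 0.1, 0.06],
  [0, 0, 0, 0.001, 0.002, 0.1, 0.0],
  [0, 0, 0, 0.001, 0.002, 0.1, 0.0],
  [0, 0, 0, 0.001, 0.002, 0.1, 0.0],
  [0, 0, 0, 0.001, 0.002, 0.1, 0.0],
  [0, 0, 0, 0.001, 0.002, 0.1, 0.0],
  [0, 0, 0, 0.001, 0.002, 0.1, 0.0],
], grip_force=30)

```text
clock: 2.55
position: [0.5084, 0.0944, 0.0532]
ee_rot: [0.995, -0.105, 0.001, -0.001]
ft_force: [4.0, 2.1, 0.7]
grip_width: 0.173
```

```bash
python3 - <<'E'
from h import *
o=manip.get_obs()
Rt=R.from_quat(o["ee_rot"]); 
print(o["position"],o["ft_force"],o["grip_width"])
rows([(tcp(staypt(s,.085),Rt),Rt) for s in np.linspace(v[4],1.70,19)])
E
```

```text
[0.50837311 0.09436816 0.05322002] [4.02930668 2.09941863 0.65150047] 0.17290120078116
[0.0, 0.0, 0.0] [-0.0009, 0.001, 0.0006]
[0.0, 0.0, 0.0] [-0.0009, -0.0005, -0.0065]
[0.0, 0.0, 0.0] [-0.0009, -0.0026, -0.0135]
[0.0, 0.0, 0.0] [-0.0009, -0.0053, -0.0202]
[0.0, 0.0, 0.0] [-0.0009, -0.0085, -0.0267]
[0.0, 0.0, 0.0] [-0.0009, -0.0123, -0.0329]
[0.0, 0.0, 0.0] [-0.0008, -0.0166, -0.0388]
[0.0, 0.0, 0.0] [-0.0008, -0.0213, -0.0443]
[0.0, 0.0, 0.0] [-0.0008, -0.0266, -0.0493]
[0.0, 0.0, 0.0] [-0.0008, -0.0322, -0.0539]
[0.0, 0.0, 0.0] [-0.0008, -0.0382, -0.058]
[0.0, 0.0, 0.0] [-0.0008, -0.0446, -0.0615]
[0.0, 0.0, 0.0] [-0.0008, -0.0512, -0.0645]
[0.0, 0.0, 0.0] [-0.0008, -0.058, -0.067]
[0.0, 0.0, 0.0] [-0.0008, -0.0651, -0.0688]
[0.0, 0.0, 0.0] [-0.0008, -0.0722, -0.07]
[0.0, 0.0, 0.0] [-0.0008, -0.0795, -0.0706]
[0.0, 0.0, 0.0] [-0.0008, -0.0867, -0.0706]
[0.0, 0.0, 0.0] [-0.0007, -0.094, -0.07]
```

Request:
move_arm([
  [0, 0, 0, 0, -0.0015, -0.007, 0],
  [0, 0, 0, 0, -0.0035, -0.014, 0],
  [0, 0, 0, 0, -0.006, -0.021, 0],
  [0, 0, 0, 0, -0.0095, -0.027, 0],
  [0, 0, 0, 0, -0.013, -0.033, 0],
  [0, 0, 0, 0, -0.0175, -0.039, 0],
  [0, 0, 0, 0, -0.022, -0.0445, 0],
  [0, 0, 0, 0, -0.0275, -0.05, 0],
  [0, 0, 0, 0, -0.033, -0.0545, 0],
  [0, 0, 0, 0, -0.039, -0.0585, 0],
])

```text
clock: 3.55
position: [0.516, 0.1307, 0.1111]
ee_rot: [0.994, -0.105, 0.0, 0.001]
ft_force: [3.8, -3.8, -2.8]
grip_width: 0.17
```

```bash
python3 - <<'E'
from h import *
o=manip.get_obs()
Rt=R.from_quat(o["ee_rot"]); 
print(o["position"],o["ft_force"],o["grip_width"])
rows([(tcp(staypt(s,.085),Rt),Rt) for s in np.linspace(v[4],1.70,19)[10:]])
E
```

```text
[0.51599359 0.13070899 0.11108748] [ 3.75198561 -3.81227077 -2.82431127] 0.16967136870514252
[0.0, 0.0, 0.0] [-0.0008, -0.001, -0.0002]
[0.0, 0.0, 0.0] [-0.0008, -0.0073, -0.0037]
[0.0, 0.0, 0.0] [-0.0008, -0.0139, -0.0068]
[0.0, 0.0, 0.0] [-0.0008, -0.0207, -0.0092]
[0.0, 0.0, 0.0] [-0.0008, -0.0278, -0.011]
[0.0, 0.0, 0.0] [-0.0008, -0.0349, -0.0123]
[0.0, 0.0, 0.0] [-0.0008, -0.0422, -0.0129]
[0.0, 0.0, 0.0] [-0.0008, -0.0494, -0.0129]
[0.0, 0.0, 0.0] [-0.0008, -0.0567, -0.0123]
```

Request:
move_arm([
  [0, 0, 0, 0, -0.0065, -0.0037, 0],
  [0, 0, 0, 0, -0.013, -0.0068, 0],
  [0, 0, 0, 0, -0.02, -0.0092, 0],
  [0, 0, 0, 0, -0.027, -0.011, 0],
  [0, 0, 0, 0, -0.034, -0.0123, 0],
  [0, 0, 0, 0, -0.041, -0.0129, 0],
  [0, 0, 0, 0, -0.048, -0.0129, 0],
  [0, 0, 0, 0, -0.055, -0.0125, 0],
  [0, 0, 0, 0, -0.057, -0.0123, 0],
  [0, 0, 0, 0, -0.057, -0.0123, 0],
])

```text
clock: 4.55
position: [0.5274, 0.1881, 0.1233]
ee_rot: [0.995, -0.104, -0.0, 0.0]
ft_force: [0.7, 0.0, -0.7]
grip_width: -0.001
```

```bash
python3 - <<'E'
from h import *
o=manip.get_obs()
Rt=R.from_quat(o["ee_rot"]); 
print(o["position"],o["ft_force"],o["grip_width"])
rows([(tcp(staypt(s,.085),Rt),Rt) for s in (1.6,1.65,1.68,1.7)])
cv2.imwrite("pics/s2.png",cv2.resize(cams.camera("scene")[20:300,200:460,::-1],None,fx=2,fy=2))
E
```

```text
[0.52741353 0.1881328  0.12325408] [ 0.70764147  0.04137724 -0.74615089] -0.0006371268369358059
[0.0, 0.0, 0.0] [-0.0, 0.0103, -0.0007]
[0.0, 0.0, 0.0] [-0.0, 0.006, -0.0005]
[0.0, 0.0, 0.0] [-0.0, 0.0035, -0.0002]
[0.0, 0.0, 0.0] [-0.0, 0.0018, -0.0]
```

View pics/s2.png

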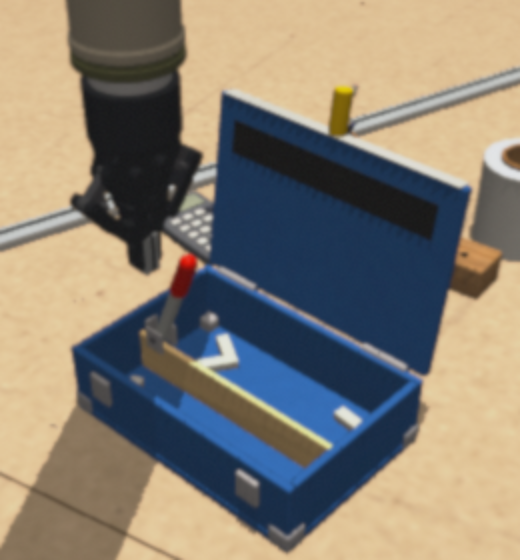

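```bash
python3 - <<'E'
from h import *
p=cams.camera_params("scene")
for s in (1.1,1.2,1.3,1.4,1.5,1.6,1.68): print(s,(proj(world(v,[staypt(s,.115),staypt(s,.06)]),p)-[200,20])*2)
E
```

```text
1.1 [[197.78539372 261.01935029]
 [178.86829186 297.74010146]]
1.2 [[188.31401068 251.18623129]
 [174.20634156 292.81485752]]
1.3 [[178.60091492 242.33480122]
 [169.41517586 288.33685752]]
1.4 [[168.77678834 234.5694436 ]
 [164.55101171 284.3551472 ]]
1.5 [[158.97087654 227.9743956 ]
 [159.67028892 280.9116468 ]]
1.6 [[149.30823342 222.6127968 ]
 [154.82876373 278.04066296]]
1.68 [[141.76112476 219.24040292]
 [151.02027304 276.17408962]]
```

```bash
python3 - <<'E'
from h import *
Rt=tool(yaw)
rows([(world(v,[-.01,y,z]),Rt) for y,z in ((.1,.21),(.02,.21),(.02,.125),(.04,.125),(.0787,.125))])
E
```

```text
[0.0, 0.0, 0.0] [-0.0002, 0.0024, -0.0867]
[0.0, 0.0, 0.0] [-0.0002, 0.0824, -0.0867]
[0.0, 0.0, 0.0] [-0.0002, 0.0824, -0.0017]
[0.0, 0.0, 0.0] [-0.0002, 0.0624, -0.0017]
[0.0, 0.0, 0.0] [-0.0002, 0.0237, -0.0017]
```

Request:
move_arm([
  [0, 0, 0, 0, 0, -0.045, 0],
  [0, 0, 0, 0, 0.002, -0.09, 0],
  [0, 0, 0, 0, 0.002, -0.09, 0],
  [0, 0, 0, 0, 0.045, -0.09, 0],
  [0, 0, 0, 0, 0.083, -0.09, 0],
  [0, 0, 0, 0, 0.083, -0.09, 0],
  [0, 0, 0, 0, 0.083, -0.05, 0],
  [0, 0, 0, 0, 0.083, -0.002, 0],
  [0, 0, 0, 0, 0.083, -0.002, 0],
])

```text
clock: 5.5
position: [0.5066, 0.1055, 0.1204]
ee_rot: [0.994, -0.105, -0.004, 0.002]
ft_force: [-0.4, -1.0, 0.5]
grip_width: 0.0
```

Request:
move_arm([
  [0, 0, 0, 0, -0.008, 0, 0],
  [0, 0, 0, 0, -0.016, 0, 0],
  [0, 0, 0, 0, -0.024, 0, 0],
  [0, 0, 0, 0, -0.032, 0, 0],
  [0, 0, 0, 0, -0.038, 0, 0],
  [0, 0, 0, 0, -0.044, 0, 0],
  [0, 0, 0, 0, -0.05, 0, 0],
  [0, 0, 0, 0, -0.054, 0, 0],
  [0, 0, 0, 0, -0.057, 0, 0],
  [0, 0, 0, 0, -0.058, 0, 0],
])

```text
clock: 6.5
position: [0.5224, 0.1636, 0.1254]
ee_rot: [0.995, -0.105, -0.0, 0.0]
ft_force: [0.5, -0.5, 0.4]
grip_width: -0.0
```

```bash
python3 - <<'E'
from h import *
o=manip.get_obs(); print(o["position"],o["ft_force"])
rows([(world(v,[-.01,y,.125]),tool(yaw)) for y in (.0787,.082)])
cv2.imwrite("pics/s3.png",cv2.resize(cams.camera("scene")[20:300,200:460,::-1],None,fx=2,fy=2))
E
```

```text
[0.52239601 0.16356842 0.12538987] [ 0.51671035 -0.54155522  0.35759052]
[0.0, 0.0, 0.0] [-0.0002, -0.001, 0.0004]
[0.0, 0.0, 0.0] [-0.0002, -0.0043, 0.0004]
```

View pics/s3.png

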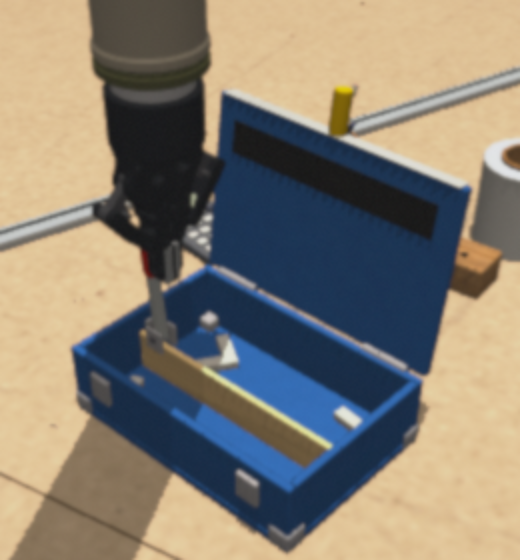

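Request:
move_arm([
  [0, 0, 0, 0, -0.002, 0, 0],
  [0, 0, 0, 0, -0.004, 0, 0],
  [0, 0, 0, 0, -0.006, 0, 0],
  [0, 0, 0, 0, -0.007, 0, 0],
  [0, 0, 0, 0, -0.007, 0, 0],
])

```text
clock: 7.05
position: [0.523, 0.1657, 0.1252]
ee_rot: [0.994, -0.106, -0.001, 0.003]
ft_force: [-7.0, -15.2, 8.0]
grip_width: -0.004
```

Request:
move_arm([
  [0, 0, 0, 0, 0.01, 0, 0],
  [0, 0, 0, 0, 0.03, 0, 0],
  [0, 0, 0, 0, 0.03, 0, 0],
  [0, 0, 0, 0, 0.03, -0.05, 0.03],
  [0, 0, 0, 0, 0.03, -0.1, 0.06],
  [0, 0, 0, 0, 0.03, -0.15, 0.06],
  [0, 0, 0, 0, 0.03, -0.2, 0.06],
  [0, 0, 0, 0, 0.03, -0.2, 0.06],
  [0, 0, 0, 0, 0.03, -0.2, 0.06],
])

```text
clock: 7.95
position: [0.518, 0.1409, 0.3266]
ee_rot: [0.995, -0.105, 0.001, -0.001]
ft_force: [-0.3, -0.6, 0.2]
grip_width: 0.702
```

```bash
python3 - <<'E'
from h import *
o=manip.get_obs(); print(o["position"],o["ft_force"],o["joint_pos"].round(2))
for j in (yaw+90,yaw-90):
    Rt=tool(j); g=tcp(lidpt(v[3],.196,0,.005),Rt); rows([(g+[0,0,.085],Rt),(g,Rt)])
im=cams.camera("scene")[20:300,200:460,::-1];im2=cams.camera("top")[80:290,220:420,::-1]
a=cv2.resize(im,(520,560))[:, :400];b=cv2.resize(im2,(400,420))
b=cv2.copyMakeBorder(b,0,140,0,0,cv2.BORDER_CONSTANT)
cv2.imwrite("pics/s4.png",np.hstack([a,b]))
E
```

```text
[0.51800348 0.14085441 0.32659383] [-0.25600416 -0.62159278  0.21854172] [-0.76  0.09  0.45  1.56 -0.04  1.49 -0.52]
[-0.0, -0.2, -90.0] [0.1235, 0.0546, -0.0032]
[-0.0, -0.2, -90.0] [0.1233, 0.0548, 0.0818]
[-0.2, 0.0, 90.0] [0.1235, 0.0546, -0.0032]
[-0.2, 0.0, 90.0] [0.1233, 0.0548, 0.0818]
```

View pics/s4.png

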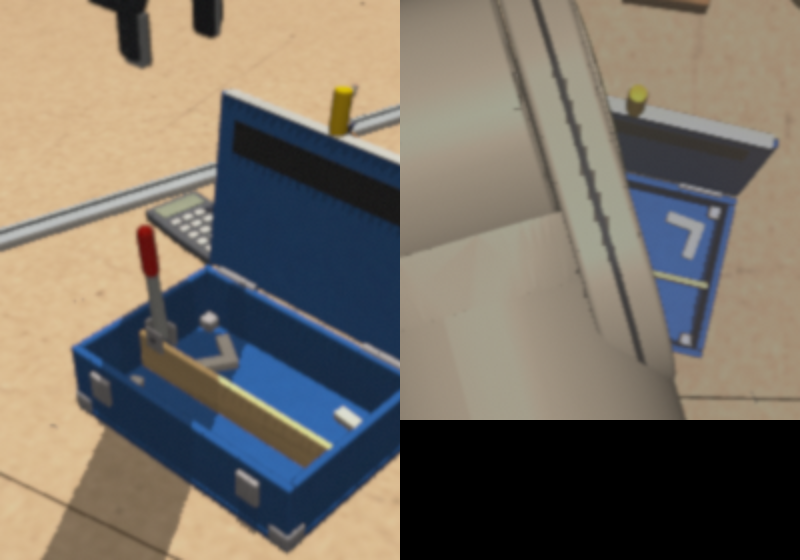

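Request:
move_arm([
  [0, 0, -90, 0.1235, 0.0546, -0.005, 0.06],
  [0, 0, -90, 0.1235, 0.0546, -0.005, 0.06],
  [0, 0, -90, 0.1235, 0.0546, -0.005, 0.06],
  [0, 0, -90, 0.1235, 0.0546, -0.005, 0.06],
  [0, 0, -90, 0.1235, 0.0546, -0.005, 0.06],
  [0, 0, -90, 0.1235, 0.0546, -0.005, 0.06],
  [0, 0, -90, 0.1235, 0.0546, -0.005, 0.06],
  [0, 0, -90, 0.1235, 0.0546, -0.005, 0.06],
  [0, 0, -90, 0.1235, 0.0546, -0.005, 0.06],
  [0, 0, -90, 0.1235, 0.0546, -0.005, 0.06],
])

```text
clock: 9.05
position: [0.6265, 0.0616, 0.3286]
ee_rot: [0.81, 0.586, -0.001, -0.001]
ft_force: [-0.9, -0.3, 0.1]
grip_width: 0.704
```

```bash
python3 - <<'E'
from h import *
o=manip.get_obs(); print(o["position"],o["joint_pos"].round(2))
Rt=tool(yaw+90); g=tcp(lidpt(v[3],.196,0,.005),Rt); rows([(g+[0,0,.085],Rt),(g,Rt)])
p=cams.camera_params("wrist"); im=cams.camera("wrist")[:,:,::-1].copy()
for r in (.17,.196,.208):
    x=proj(world(v,lidpt(v[3],r,0,.005)),p)[0]; print(x); cv2.circle(im,(int(x[0]),int(x[1])),3,(0,0,255),1)
cv2.imwrite("pics/w2.png",im)
E
```

```text
[0.626513   0.06163871 0.32861276] [-0.44  0.32  0.36  1.3  -0.11  1.54  1.16]
[-0.2, 0.1, -6.2] [0.0003, 0.0008, -0.0013]
[-0.2, 0.1, -6.2] [0.0005, 0.001, 0.0837]
[321.44175073 204.9312624 ]
[321.8837816  220.23399651]
[322.12086802 228.44177524]
```

View pics/w2.png

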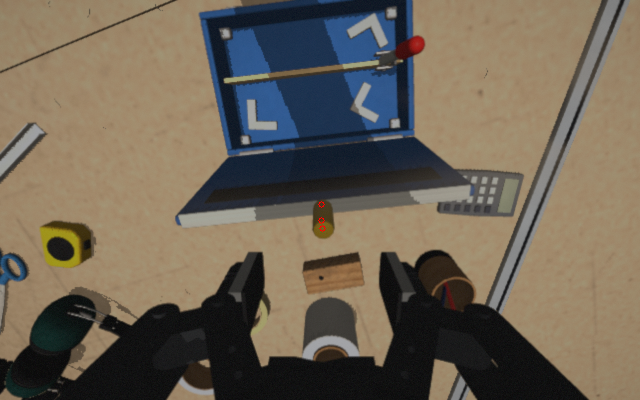

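Request:
move_arm([
  [0, 0, -6.2, 0, 0.001, 0.0, 0.06],
  [0, 0, -6.2, 0, 0.001, 0.03, 0.06],
  [0, 0, -6.2, 0, 0.001, 0.06, 0.06],
  [0, 0, -6.2, 0, 0.001, 0.083, 0.06],
  [0, 0, -6.2, 0, 0.001, 0.083, 0.06],
  [0, 0, -6.2, 0, 0.001, 0.083, 0],
  [0, 0, -6.2, 0, 0.001, 0.083, 0],
  [0, 0, -6.2, 0, 0.001, 0.083, 0],
  [0, 0, -6.2, 0, 0.001, 0.083, 0],
  [0, 0, -6.2, 0, 0.001, 0.083, 0],
], grip_force=50)

```text
clock: 10.1
position: [0.6287, 0.0618, 0.2489]
ee_rot: [0.779, 0.627, 0.001, 0.0]
ft_force: [1.1, 1.8, 6.0]
grip_width: 0.169
```

```bash
cat > arc.py <<'E'
from h import *
o=manip.get_obs(); print(o["position"],o["ft_force"],o["grip_width"],o["joint_pos"].round(2))
import sys
a,b,n=map(float,sys.argv[1:])
T=[]
for th in np.linspace(a,b,int(n)):
    Rt=tool(yaw+90,-np.degrees(v[3]-th)*.6,[0,1,0]); T.append((tcp(lidpt(th,.196,0,.005),Rt),Rt))
rows(T)
E
python3 arc.py 1.6946 0.84 20
```

```text
[0.62874186 0.06181887 0.24892447] [1.14994115 1.80836402 6.02554798] 0.16895951195582007 [-0.43  0.34  0.33  1.44 -0.11  1.38  1.27]
[0.1, -0.1, -0.3] [-0.0004, -0.0013, 0.004]
[-1.4, -0.1, -0.3] [-0.0004, -0.0095, 0.0029]
[-3.0, -0.1, -0.3] [-0.0005, -0.0178, 0.0021]
[-4.5, -0.1, -0.3] [-0.0005, -0.0261, 0.0018]
[-6.0, -0.1, -0.3] [-0.0006, -0.0344, 0.0018]
[-7.6, -0.1, -0.3] [-0.0006, -0.0427, 0.0021]
[-9.1, -0.1, -0.3] [-0.0006, -0.051, 0.0029]
[-10.7, -0.1, -0.3] [-0.0007, -0.0592, 0.0041]
[-12.2, -0.1, -0.3] [-0.0007, -0.0674, 0.0056]
[-13.8, -0.1, -0.3] [-0.0008, -0.0755, 0.0075]
[-15.3, -0.0, -0.3] [-0.0008, -0.0834, 0.0098]
[-16.9, -0.0, -0.3] [-0.0009, -0.0913, 0.0124]
[-18.4, -0.0, -0.3] [-0.0009, -0.0991, 0.0154]
[-20.0, -0.0, -0.3] [-0.001, -0.1067, 0.0187]
[-21.5, -0.0, -0.3] [-0.001, -0.1141, 0.0224]
[-23.1, -0.0, -0.3] [-0.001, -0.1214, 0.0265]
[-24.6, -0.0, -0.3] [-0.0011, -0.1284, 0.0308]
[-26.1, -0.0, -0.3] [-0.0011, -0.1353, 0.0355]
[-27.7, -0.0, -0.3] [-0.0012, -0.1419, 0.0405]
[-29.2, -0.0, -0.3] [-0.0012, -0.1483, 0.0458]
```

Request:
move_arm([
  [-1.5, 0, 0, 0, -0.008, -0.001, 0],
  [-3, 0, 0, 0, -0.0165, -0.0015, 0],
  [-4.5, 0, 0, 0, -0.025, -0.002, 0],
  [-6, 0, 0, 0, -0.033, -0.002, 0],
  [-7.6, 0, 0, 0, -0.0415, -0.0015, 0],
  [-9.1, 0, 0, 0, -0.05, -0.0005, 0],
  [-10.7, 0, 0, 0, -0.058, 0.0005, 0],
  [-12.2, 0, 0, 0, -0.066, 0.002, 0],
  [-13.8, 0, 0, 0, -0.0745, 0.004, 0],
  [-15.3, 0, 0, 0, -0.0825, 0.0065, 0],
])

```text
clock: 11.1
position: [0.5484, 0.0789, 0.2429]
ee_rot: [0.772, 0.621, 0.086, 0.105]
ft_force: [1.2, -1.4, 8.4]
grip_width: 0.165
```

```bash
python3 arc.py 1.2449 0.84 10
```

```text
[0.5483592  0.07886452 0.24288342] [ 1.17219869 -1.44328715  8.36707771] 0.16493277337550918 [-0.58 -0.03  0.27  1.87  0.16  1.06  0.98]
[0.1, -0.0, -0.3] [-0.0003, -0.0022, 0.0034]
[-1.4, -0.0, -0.3] [-0.0003, -0.0105, 0.0039]
[-3.0, 0.0, -0.3] [-0.0004, -0.0188, 0.0047]
[-4.5, 0.0, -0.3] [-0.0004, -0.027, 0.0059]
[-6.1, 0.0, -0.3] [-0.0005, -0.0352, 0.0075]
[-7.6, 0.0, -0.3] [-0.0005, -0.0433, 0.0094]
[-9.2, 0.0, -0.3] [-0.0006, -0.0512, 0.0118]
[-10.7, 0.0, -0.3] [-0.0006, -0.0591, 0.0145]
[-12.2, 0.0, -0.3] [-0.0007, -0.0668, 0.0175]
[-13.8, 0.0, -0.3] [-0.0007, -0.0744, 0.0209]
```

Request:
move_arm([
  [-1.4, 0, 0, 0, -0.009, 0.0, 0],
  [-3, 0, 0, 0, -0.0175, 0.001, 0],
  [-4.5, 0, 0, 0, -0.0255, 0.0022, 0],
  [-6, 0, 0, 0, -0.034, 0.004, 0],
  [-7.6, 0, 0, 0, -0.042, 0.006, 0],
  [-9.2, 0, 0, 0, -0.05, 0.0085, 0],
  [-10.7, 0, 0, 0, -0.058, 0.011, 0],
  [-11.5, 0, 0, 0, -0.063, 0.013, 0],
  [-11.5, 0, 0, 0, -0.063, 0.013, 0],
])

```text
clock: 12.0
position: [0.4907, 0.091, 0.2121]
ee_rot: [0.758, 0.61, 0.145, 0.181]
ft_force: [-5.7, -1.5, 6.0]
grip_width: 0.17
```

```bash
python3 arc.py 0.96 0.8 5; python3 - <<'E'
from h import *
im=cams.camera("scene")[20:300,200:460,::-1];cv2.imwrite("pics/s5.png",cv2.resize(im,(520,560)))
E
```

```text
[0.49073276 0.09102469 0.21206   ] [-5.67411144 -1.51710135  6.04174431] 0.17023020084604407 [-0.61 -0.23  0.12  2.17  0.43  0.88  0.64]
[1.6, 0.1, -0.3] [-0.0001, 0.0112, 0.001]
[0.2, 0.1, -0.3] [-0.0001, 0.0039, 0.002]
[-1.2, 0.2, -0.3] [-0.0002, -0.0034, 0.0034]
[-2.5, 0.2, -0.3] [-0.0002, -0.0106, 0.0051]
[-3.9, 0.2, -0.3] [-0.0002, -0.0177, 0.0071]
```

View pics/s5.png

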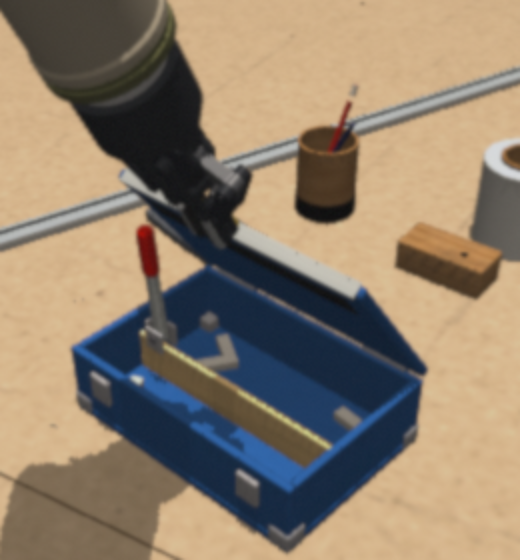

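Request:
move_arm([
  [0, 0, 0, 0, 0, 0, 0.07],
  [0, 0, 0, 0, 0, 0, 0.07],
  [0, 0, 0, 0, 0, 0, 0.07],
  [0, 0, 0, 0, 0, -0.02, 0.07],
  [0, 0, 0, 0, 0, -0.05, 0.07],
  [0, 0, 0, 0, 0, -0.09, 0.07],
  [0, 0, 0, 0, 0, -0.12, 0.07],
  [0, 0, 0, 0, 0, -0.12, 0.07],
  [0, 0, 0, 0, 0, -0.12, 0.07],
  [0, 0, 0, 0, 0, -0.12, 0.07],
])

```text
clock: 13.05
position: [0.4385, 0.1025, 0.3176]
ee_rot: [0.758, 0.61, 0.144, 0.18]
ft_force: [-0.0, 0.1, -1.0]
grip_width: 0.82
```

Request:
move_arm([
  [0, 0, 0, 0, 0, 0, 0.07],
  [0, 0, 0, 0, 0, 0, 0.07],
  [0, 0, 0, 0, 0, 0, 0.07],
  [0, 0, 0, 0, 0, 0, 0.07],
  [0, 0, 0, 0, 0, 0, 0.07],
  [0, 0, 0, 0, 0, 0, 0.07],
  [0, 0, 0, 0, 0, 0, 0.07],
  [0, 0, 0, 0, 0, 0, 0.07],
  [0, 0, 0, 0, 0, 0, 0.07],
  [0, 0, 0, 0, 0, 0, 0.07],
])

```text
clock: 14.05
position: [0.4385, 0.1029, 0.3189]
ee_rot: [0.758, 0.61, 0.145, 0.18]
ft_force: [-0.0, 1.2, -1.1]
grip_width: 0.821
```

Request:
move_arm([
  [0, 0, 0, 0, 0, 0, 0.07],
  [0, 0, 0, 0, 0, 0, 0.07],
  [0, 0, 0, 0, 0, 0, 0.07],
  [0, 0, 0, 0, 0, 0, 0.07],
  [0, 0, 0, 0, 0, 0, 0.07],
  [0, 0, 0, 0, 0, 0, 0.07],
  [0, 0, 0, 0, 0, 0, 0.07],
  [0, 0, 0, 0, 0, 0, 0.07],
  [0, 0, 0, 0, 0, 0, 0.07],
  [0, 0, 0, 0, 0, 0, 0.07],
])

```text
clock: 15.05
position: [0.4385, 0.1029, 0.3189]
ee_rot: [0.758, 0.61, 0.145, 0.181]
ft_force: [0.1, -1.3, -0.2]
grip_width: 0.82
```

```bash
python3 - <<'E'
from h import *
im=cams.camera("scene")[:,:,::-1];cv2.imwrite("pics/s6.png",cv2.resize(im[20:300,200:460],(520,560)))
print(manip.get_obs()["ft_force"])
p=cams.camera_params("scene")
for th in (.7,.78,.82,.86,.9,.95): print(th,((proj(world(v,[lidpt(th,.17,-.121,0),lidpt(th,.208,0,.005)]),p)-[200,20])*2).round().tolist())
E
```

```text
[ 0.85048884 -0.65875512 -0.16411526]
0.7 [[325.0, 348.0], [173.0, 262.0]]
0.78 [[334.0, 330.0], [184.0, 242.0]]
0.82 [[339.0, 322.0], [190.0, 232.0]]
0.86 [[344.0, 313.0], [196.0, 222.0]]
0.9 [[349.0, 305.0], [202.0, 212.0]]
0.95 [[356.0, 294.0], [210.0, 200.0]]
```

View pics/s6.png

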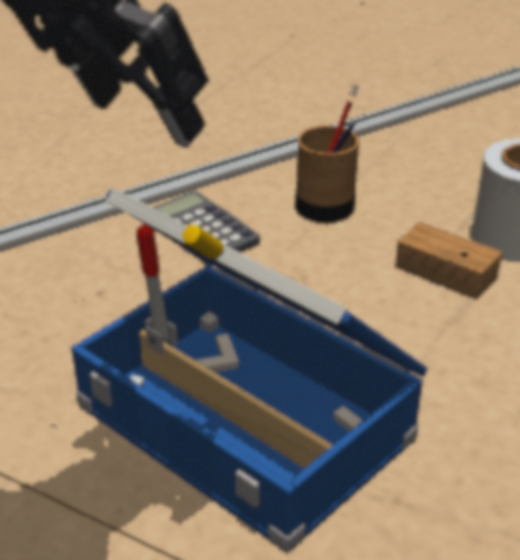

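Request:
move_arm([
  [0, 0, 0, 0, 0, 0, 0.07],
  [0, 0, 0, 0, 0, 0, 0.07],
  [0, 0, 0, 0, 0, 0, 0.07],
  [0, 0, 0, 0, 0, 0, 0.07],
  [0, 0, 0, 0, 0, 0, 0.07],
  [0, 0, 0, 0, 0, 0, 0.07],
  [0, 0, 0, 0, 0, 0, 0.07],
  [0, 0, 0, 0, 0, 0, 0.07],
  [0, 0, 0, 0, 0, 0, 0.07],
  [0, 0, 0, 0, 0, 0, 0.07],
])

```text
clock: 16.1
position: [0.4385, 0.1029, 0.3189]
ee_rot: [0.758, 0.61, 0.145, 0.181]
ft_force: [-0.1, -0.2, -0.3]
grip_width: 0.823
```

```bash
python3 - <<'E'
from h import *
im=cv2.resize(cams.camera("scene")[20:300,200:460,::-1],(520,560)).astype(int)
d=abs(im-cv2.imread("pics/s6.png"))[180:,:].max(2); print("diff",d.max(),d.mean())
if d.mean()<2: print(manip.hand_in())
E
```

```text
diff 6 0.7763765182186235
the job is handed in; nothing more can be done
None
```

The case is propped half open with the stay carrying the lid, and I handed the job in at about 16 s of the 51 s allowed. `hand_in` reports no verdict.

- **Stay:** My first grip on the red sleeve slipped off with the stay at about 1.15 rad. I pushed it the rest of the way with shut fingers until it met the stop, reading about 18 N at the wrist. In the pictures it stood at about 1.62–1.65 rad while the lid was still near 1.69 rad.
- **Lid:** I gripped the yellow knob, drew the lid down to about 0.9 rad, let go and backed off, and it sank onto the stay by itself.

**Last checks:**
- The scene picture puts the lid at about 0.82 rad, resting on the raised stay.
- Two pictures about 1 s apart show no visible movement.
- The gripper is well clear, with about 0 N at the wrist.

Apart from the slipped grip, no check failed or disagreed. The case pose fitted to the first pictures was off by up to about 3.5 pixels, but the wrist views agreed with it to about 2–3 mm.

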